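# Turn the sorting tray to bring the large knob to the arrow

### The arm

A 6-joint arm with a two-finger parallel gripper is mounted at the origin on a cart in front of the work surface, level with it; the furniture and walls round the work are solid. World frame = base frame: x ahead of the robot, y to its left, z up, the work surface at z = 0. Lengths are in m, angles in rad, forces in N, time in s.
With the tool pointing down it reaches from about 0.35 to 0.775 m from the base axis. Payload 5.5 kg.
Tool frame: the origin (TCP) lies on the centre line of the jaws, within the pads' length; the fingertips stand 11 mm ahead of it and the grasp point (between the pads) lies 8 mm behind it (env.tip_extent is the distance from the TCP to the fingertips, in m); z points along the fingers, y is the line along which they close (so a half turn about z gives the same grasp; the last joint's range is limited). The gripper opens to 85 mm and grips with 20 to 120 N. Pads are 22 mm wide; open, the fingers measure 114 mm over their backs; the gripper's body (76 mm by 85 mm) begins 54 mm behind the grasp point. The pads swing forward as they close: fully open they stand 13 mm farther back than shut.
Start: joints at [1.046, 0.313, 0.046, 1.304, 0, 1.431], TCP at [0.216, 0.533, 0.242] pointing down, gripper open.
Joint ranges: [-2.76, 2.76], [-0.86, 1.69], [-1.03, 1.26], [-2.2, 2.34], [-1.47, 1.5], [-3.14, 3.14]. Speed limits (rad/s): [2.57, 2.57, 3.14, 3.14, 3.14, 3.14].

### API

Orientations are given as a unit quaternion [w, x, y, z].
In Python, from workcell import env gives the robot as it stands.
- The arm moves only by the shell command python3 -m jog 'ROWS' [FORCE]. ROWS is JSON, a list of rows, each a list of 5 numbers: the gripper's target within -1 to 1 (shut at 1, half-way at 0, fully open at -1), then the shift along the tool's x, y, z in m, then the turn about the tool's z in degrees. In form: [[fingers, tx, ty, tz, turn], ...]. A call has 1 to 5 rows; each row shifts and turns the commanded pose from where the row before left it, along the tool's axes as they then stand; what a row does not reach is not made up. A row lasts 1/12 s, in which the tool goes at most 41.7 mm and 7.16 degrees, less where a joint would pass 70% of its speed; a pose out of reach is approached as far as the arm can. A call is refused whole if a number of a shift passes 0.0417 or a number of a turn 7.16, either way. A call with a gripper value outside its range is refused whole. The fingers move at their own pace and stop on an object; FORCE is the grip in N (left out, the last holds). Time passes only in rows, so rows that do not move let the fingers close. It gives the time, the measured TCP pose, the force, the opening and the grip force at its end, in the units of the state.
- env.get_state(): the state, without advancing time (a new reading comes with each control period).
- env.read_camera(name): name is "scene" or "side" or "wrist"; returns a dict with "img" (384x512x3 uint8, red, green, blue), "fov_y" (degrees; the focal length in pixels is half the picture's height over the tangent of half this angle, whatever the lens; pixels are square), "cx", "cy" (the principal point, pixels), "T" (4x4, takes a point from camera to world coordinates). Camera axes: x right, y up, looking along -z (the intrinsics and any distortion apply to the point x, -y, -z); pixel columns grow to the right and rows downward; lengths in m; the calibration is good to about 2 mm. A picture is of the moment at which its call begins. There is no depth.
- env.hand_in(): hands the job in; it is judged then, once.
The state is a dict: "clock": time; "joint_pos": joint angles; "qvel": joint speeds; "tau": joint torques, N m; "tcp_pos": TCP position; "orientation": TCP orientation; "wrist_force": force on the tool from outside, world axes, zero at the start; "ft_torque": the same for the moment, N m; "finger_gap": finger opening in m; "grip_force": force on a finger pad.
Only numpy, scipy, OpenCV 4.12 (cv2) and the standard library are available. Lean on these libraries where they do the work, as an engineer would, in place of code of your own. Each camera call takes 0.05 s, during which the arm holds its last target. There are 200 camera calls.

### The job

Turn the revolving sorting tray, by pushing on its spokes with a fingertip, until the compartment with the large round mushroom-shaped knob stands squarely at the arrow on the tray's foot, and leave it at rest there. Push gently and only push: do not touch, lift or tip the knobs (every knob stays standing in its compartment), and leave the things around the tray where they are.

Things in the scene. Friction and masses are not known exactly. Their poses are not given: they have to be found in the camera images.
- foot: fixed plywood foot of the sorting tray: disc, radius 72 mm, 12 mm thick, on the table; origin at table height on the tray's vertical turning axis. Along its own -x a tongue 44 mm wide, 12 mm thick, reaches 160 mm from the axis and carries a dark steel arrow that points at the axis. Position and yaw vary.
- arrow (a point): middle of the dark steel arrow on the tongue, 125 mm from the turning axis, 14 mm above the table; the tongue and arrow lie below the spokes and the fingertips can pass over them
- fetch_spot (a point): point fixed to the foot, 56 mm from the turning axis towards the arrow, 20 mm above the table (height of the tray's floor): where the large knob's centre has to come
- tray: round plywood tray, radius 86 mm, turning either way, without stops, about the vertical axis through its origin (14 mm above the table); light friction (1 to 2 N at a spoke) stops it where left; it cannot be lifted. Floor 6 mm, rim 13 mm above origin. Dividers at 45, 135, 225, 315 degrees from its x axis make four compartments, centred on its +x, +y, -x, -y. Start angle varies.
- spokes: four round steel spokes, 10 mm thick, fixed to the tray above its dividers (45, 135, 225, 315 degrees from the tray's x axis), centre line 36 mm above the table, 22 mm above this origin (the tray's). They run from the hub to a 14 mm ball 124 mm from the axis; the outer 38 mm stand free beyond the rim, with only table and the low tongue below.
- knob_large: large round mushroom-shaped cabinet knob, red-brown wood, 54 mm diameter, 38 mm high, loose, standing on its stem 56 mm from the axis in the middle of a compartment, never the one at the arrow at the start; origin at the centre of its underside
- knob_small: small round mushroom-shaped knob, dark wood, 38 mm diameter, 30 mm high, loose in another compartment; origin at the centre of its underside
- knob_ball: ball-shaped pale wooden knob, 30 mm diameter, 32 mm high, loose in another compartment; origin at the centre of its underside
- knob_oval: oval white knob, 33 x 53 mm, 20 mm high, loose, at the start in the compartment nearest the arrow; origin at the centre of its underside
- castor_upright: bystander: small upright iron castor on a square plate, 46 x 40 x 60 mm, behind the tray on the right; origin under its centre
- castor_round: bystander: iron castor lying down, 69 x 42 x 40 mm, front left; origin under its centre
- lock: bystander: brass padlock lying flat, 65 x 42 x 18 mm, front right; origin under its centre
- tape_roll: bystander: roll of masking tape lying flat, 98 mm diameter, 24 mm high, back left; origin under its centre
- can: bystander: oil can standing, 53 mm diameter, 180 mm high, front left beside the vice; origin under its centre
- jar: bystander: glass jar of screws, 64 mm diameter, 84 mm high, back left; origin under its centre

How it is judged:
On the way, in this order (a step that is already met when the one before it is completed fails the run):
1. a finger pushes on a spoke and the tray turns (contact force between the fingers and spokes above 0.2 N and angular speed of tray above 0.02 rad/s), for 0.1 s.
2. the large knob has come to the arrow (horizontal distance between knob_large and fetch_spot below 0.016 m and (angle between the x axis of tray and the x axis of foot, either way round below 0.14 rad or angle between the y axis of tray and the x axis of foot, either way round below 0.14 rad)), for 0.2 s.
At the end, for the whole second after the job is handed in: Large knob within 16 mm (plan) of the fetch spot, its compartment within 0.14 rad of the arrow's direction, tray at rest (under 0.05 rad/s), all four knobs upright (0.3 rad) and within 75 mm of the axis, each bystander within 15 mm of its start (all of step 2 and angular speed of tray below 0.05 rad/s and angle between each of knob_large, knob_small, knob_ball, knob_oval's own z axis and vertical below 0.3 rad and horizontal distance between each of knob_large, knob_small, knob_ball, knob_oval and tray below 0.075 m and distance of each of castor_upright, castor_round, lock, tape_roll, can, jar from where it was at the start of the episode below 0.015 m); the robot touches nothing.
It fails at once if the robot touches a knob (more than 0.5 N) (contact force between any of the fingers, the arm and knob_large above 0.5 N or contact force between any of the fingers, the arm and knob_small above 0.5 N or contact force between any of the fingers, the arm and knob_ball above 0.5 N or contact force between any of the fingers, the arm and knob_oval above 0.5 N).
It fails at once if a knob is lifted (origin over 35 mm above the table) or tipped past 0.5 rad (height (world z) of any of knob_large, knob_small, knob_ball, knob_oval above 0.035 m or angle between any of knob_large, knob_small, knob_ball, knob_oval's own z axis and vertical above 0.5 rad).
It fails at once if a spoke is pressed or squeezed with more than 30 N (contact force between the fingers and spokes above 30 N).
It fails at once if a bystander is pushed or carried more than 30 mm (distance of any of castor_upright, castor_round, lock, tape_roll, can, jar from where it was at the start of the episode above 0.03 m).
It also fails if it takes over 58 s, if anything falls off the work surface, if the arm or the gripper's body presses on something with over 40 N, if the wrist force passes 120 N, or if a joint passes its speed limit or range.

## Working session

There is one attempt and no reset: what is moved stays moved. The work goes in short steps, Python scripts to look and compute and a shell command to move; the robot and the scene stay as the last step left them, time stands still between calls to the robot, and variables do not carry over. Pictures are saved under pics/ and viewed, at most 10 in all, crops included, and the job is handed in when it is done.

```bash
mkdir -p pics; cat > h.py <<'E'
import numpy as np, cv2
from workcell import env
def ray(c,u,v):
    f=c["img"].shape[0]/2/np.tan(np.radians(c["fov_y"])/2)
    d=np.array([(u-c["cx"])/f,-(v-c["cy"])/f,-1.]); T=np.array(c["T"])
    return T[:3,3],T[:3,:3]@d
def plane(c,u,v,z):
    o,d=ray(c,u,v); return o+d*(z-o[2])/d[2]
def proj(c,p):
    T=np.array(c["T"]); q=T[:3,:3].T@(np.array(p)-T[:3,3]); f=c["img"].shape[0]/2/np.tan(np.radians(c["fov_y"])/2)
    return c["cx"]+f*q[0]/-q[2], c["cy"]-f*q[1]/-q[2]
E
python3 - <<'E'
from h import *
import pickle
for n in ["scene","side"]:
    c=env.read_camera(n); pickle.dump(c,open(n+".pkl","wb"))
    cv2.imwrite(f"pics/{n}0.png",cv2.resize(c["img"][:,:,::-1],(800,600),interpolation=cv2.INTER_CUBIC))
    print(n,{k:v for k,v in c.items() if k!="img"})
print(env.get_state())
E
```

```text
scene {'fov_y': 55.09424232435571, 'cx': 255.7057747946442, 'cy': 188.79615623519342, 'T': array([[ 0.90424438,  0.28144537, -0.32113953,  0.20891977],
       [-0.42686234,  0.61590259, -0.66215749, -0.5960777 ],
       [ 0.01142951,  0.73583456,  0.67706489,  0.74027954],
       [ 0.        ,  0.        ,  0.        ,  1.        ]])}
side {'fov_y': 45.92093871158663, 'cx': 261.18168582238314, 'cy': 187.351307204795, 'T': array([[ 0.99100075,  0.06645048, -0.11619746,  0.39626405],
       [-0.13265357,  0.60365213, -0.7861343 , -0.70280117],
       [ 0.01790384,  0.79447369,  0.60703461,  0.66279262],
       [ 0.        ,  0.        ,  0.        ,  1.        ]])}
{'clock': 0.1, 'joint_pos': array([ 1.04638840e+00,  3.13943081e-01,  4.51200189e-02,  1.30359165e+00,
       -3.09121170e-05,  1.43117999e+00]), 'qvel': array([ 0.00045838, -0.00216981,  0.00037668,  0.00066312, -0.00193866,
        0.00148048]), 'tau': array([ 2.90639786e-03, -4.81726170e+01,  2.99243259e+01,  1.27918032e-02,
       -1.19073161e-04, -2.09666149e-05]), 'tcp_pos': array([0.21564826, 0.53257503, 0.24149912]), 'orientation': array([-2.49140967e-04,  1.91210957e-01,  9.81548631e-01, -7.70038859e-04]), 'wrist_force': array([ 0.46447629,  0.30086718, -0.88280905]), 'ft_torque': array([ 3.05053415e-02, -7.22642833e-05, -9.10994865e-02]), 'grip_force': 0.0, 'finger_gap': 0.08523582616282513}
```

View pics/scene0.png

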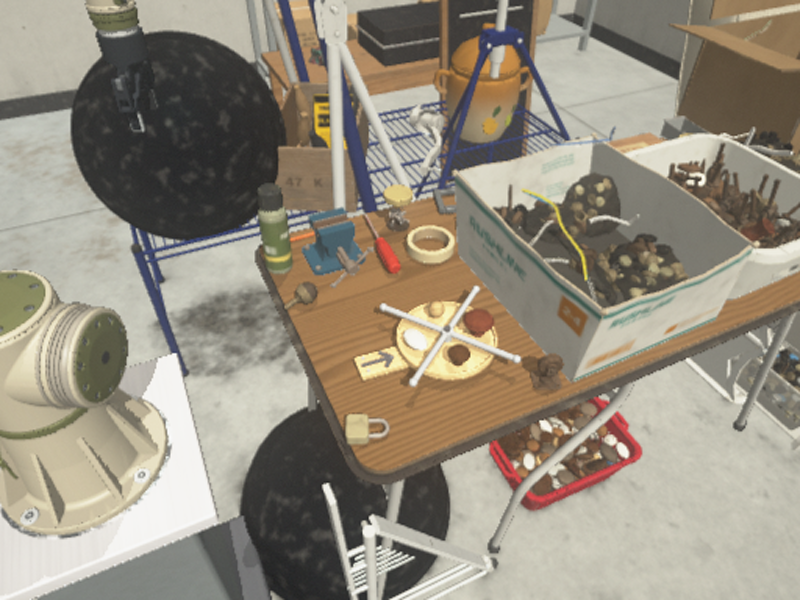

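View pics/side0.png

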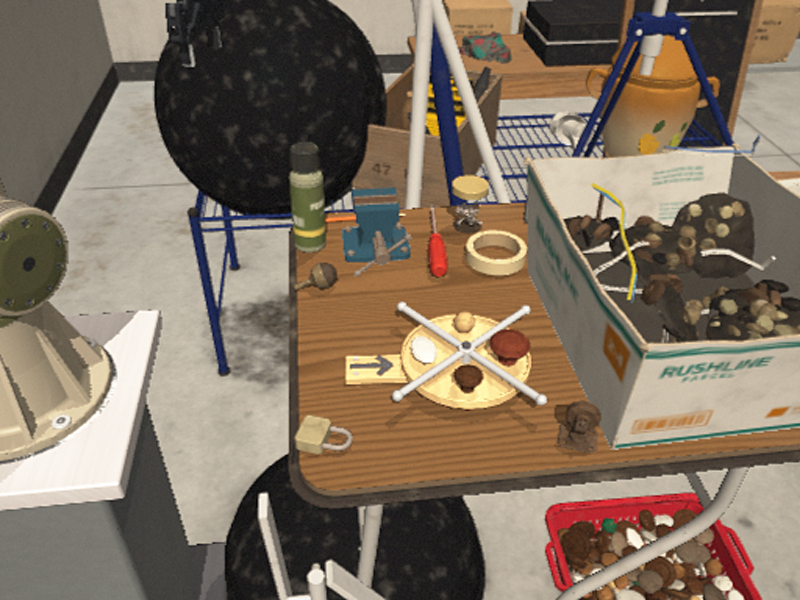

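The scene view shows the tray hub at about (447,329) and spoke balls at (475,290), (389,307), (413,382) and (518,358). In the side view the hub is at (465,350) and the balls are at (402,307), (525,311), (397,397) and (542,400). The arrow points from the left, and the large knob sits opposite it, so the tray has to turn about 180°.

```bash
cat > m.py <<'E'
from h import *
import pickle
s=512/800
P={"scene":dict(balls=[(475,290),(389,307),(413,382),(518,358)],arrow=(378,360),large=(480,319),others={"castor_up":(546,385,0),"lock":(365,430,.01),"tape":(430,243,.02),"can":(275,262,0),"cast_r":(304,293,.02),"boxcorner":(572,378,0),"boxleft":(470,255,0)}),
"side":dict(balls=[(525,311),(402,307),(397,397),(542,400)],arrow=(370,366),large=(510,342),others={"castor_up":(578,440,0),"lock":(322,436,.01),"tape":(496,252,.02),"can":(309,243,0),"cast_r":(320,275,.02),"boxcorner":(614,444,0),"boxleft":(532,300,0)})}
for n,p in P.items():
    c=pickle.load(open(n+".pkl","rb"))
    g=lambda q,z: plane(c,q[0]*s,q[1]*s,z)[:2]
    B=np.array([g(b,.036) for b in p["balls"]]); ctr=B.mean(0); r=B-ctr
    print(n,"balls",B.round(3).tolist(),"ctr",ctr.round(3),"r",np.linalg.norm(r,axis=1).round(3),"ang",np.degrees(np.arctan2(r[:,1],r[:,0])).round(1))
    for k,z in (("arrow",.014),("large",.05)):
        a=g(p[k],z)-ctr; print(k,(a+ctr).round(3),np.linalg.norm(a).round(3),np.degrees(np.arctan2(a[1],a[0])).round(1))
    for k,v in p["others"].items(): print(k,g(v[:2],v[2]).round(3))
E
python3 m.py
```

```text
scene balls [[0.674, 0.048], [0.513, 0.072], [0.477, -0.097], [0.653, -0.124]] ctr [ 0.579 -0.025] r [0.12  0.118 0.125 0.123] ang [  37.4  124.4 -145.1  -53.1]
arrow [ 0.453 -0.015] 0.127 175.4
large [ 0.635 -0.032] 0.056 -7.4
castor_up [ 0.685 -0.167]
lock [ 0.381 -0.13 ]
tape [0.675 0.225]
can [0.373 0.321]
cast_r [0.392 0.187]
boxcorner [ 0.733 -0.173]
boxleft [0.744 0.178]
side balls [[0.675, 0.049], [0.503, 0.077], [0.475, -0.098], [0.65, -0.123]] ctr [ 0.576 -0.024] r [0.123 0.124 0.125 0.124] ang [  36.1  125.9 -143.9  -53.1]
arrow [ 0.449 -0.016] 0.127 176.4
large [ 0.632 -0.029] 0.057 -5.6
castor_up [ 0.69 -0.16]
lock [ 0.381 -0.126]
tape [0.676 0.222]
can [0.375 0.311]
cast_r [0.39  0.189]
boxcorner [ 0.731 -0.171]
boxleft [0.709 0.117]
```

The two views agree: the axis is at (0.577, -0.0245), the spokes are at 36/126/216/306° and 124 mm radius, and the arrow is at 176°. I need to turn about 184° CCW, as two near-side pushes. First I turn the tool, shut it and move above azimuth 105°, R 0.11.

```bash
python3 -m jog '[[1,0,0,0,6.6],[1,0,0,0,6.6],[1,0,0,0,6.6],[1,0,0,0,6.6],[1,0,0,0,6.6]]' 
python3 -m jog '[[1,0,0,0,6.6],[1,0,0,0,6.6],[1,0,0,0,6.6]]' 
python3 -m jog '[[1,-0.0348,0.0137,0,0],[1,-0.0348,0.0137,0,0],[1,-0.0348,0.0137,0,0],[1,-0.0348,0.0137,0,0],[1,-0.0348,0.0137,0,0]]'
python3 -m jog '[[1,-0.0348,0.0137,0,0],[1,-0.0348,0.0137,0,0],[1,-0.0348,0.0137,0,0],[1,-0.0348,0.0137,0,0],[1,-0.0348,0.0137,0,0]]'
python3 -m jog '[[1,-0.0348,0.0137,0,0],[1,-0.0348,0.0137,0,0],[1,-0.0348,0.0137,0,0],[1,-0.0348,0.0137,0,0],[1,-0.0348,0.0137,0,0]]'
python3 -m jog '[[1,0,0,0,0],[1,0,0,0,0]]'
cat > w.py <<'E'
from h import *
import sys
C=np.array([.577,-.0245]); s=env.get_state(); p=s["tcp_pos"]; w,x,y,z=s["orientation"]
yx=np.degrees(np.arctan2(2*(x*y+w*z),1-2*(y*y+z*z))); r=p[:2]-C
print("t",round(s["clock"],2),p.round(4),"yawx",yx.round(1),"R",np.linalg.norm(r).round(4),"az",(np.degrees(np.arctan2(r[1],r[0]))%360).round(1),"F",s["wrist_force"].round(1),"gap",round(s["finger_gap"],4),"tip",env.tip_extent)
E
python3 w.py
```

```text
clock: 0.52
tcp_pos: [0.2157, 0.5327, 0.2418]
orientation: [-0.0, 0.465, 0.885, -0.001]
wrist_force: [0.5, 0.1, -0.8]
finger_gap: 0.0256
grip_force: 0.0
clock: 0.77
tcp_pos: [0.2157, 0.5327, 0.2417]
orientation: [0.0, 0.61, 0.792, -0.001]
wrist_force: [0.3, -0.3, -0.4]
finger_gap: -0.0002
grip_force: 0.0
clock: 1.18
tcp_pos: [0.3278, 0.3814, 0.2419]
orientation: [-0.0, 0.607, 0.794, -0.0]
wrist_force: [0.6, 0.6, -0.4]
finger_gap: 0.0004
grip_force: 0.0
clock: 1.6
tcp_pos: [0.4396, 0.2312, 0.2421]
orientation: [-0.0, 0.608, 0.794, -0.0]
wrist_force: [0.3, 0.4, -0.4]
finger_gap: -0.0001
grip_force: 0.0
clock: 2.02
tcp_pos: [0.5512, 0.0811, 0.2419]
orientation: [-0.0, 0.608, 0.794, -0.0]
wrist_force: [0.8, 0.6, -0.2]
finger_gap: 0.0001
grip_force: 0.0
clock: 2.18
tcp_pos: [0.5513, 0.0811, 0.2413]
orientation: [-0.001, 0.609, 0.793, -0.0]
wrist_force: [-1.0, 0.8, -0.5]
finger_gap: 0.0001
grip_force: 0.0
t 2.18 [0.5513 0.0811 0.2413] yawx 104.9 R 0.1086 az 103.7 F [-1.   0.8 -0.5] gap 0.0001 tip 0.011
```

```bash
python3 -m jog '[[1,0,0,0.04,0],[1,0,0,0.04,0],[1,0,0,0.04,0],[1,0,0,0.04,0],[1,0.002,0,0.03,0]]' >/dev/null
python3 -m jog '[[1,0,0,0.01,0],[1,0,0,0.005,0],[1,0,0,0,0]]' 
python3 w.py
python3 -m jog '[[1,-0.00027,-0.0077,0,-4],[1,-0.00027,-0.0077,0,-4],[1,-0.00015,-0.0058,0,-3],[1,-0.0001,-0.0038,0,-2],[1,-0.0001,-0.0038,0,-2]]' >/dev/null; python3 w.py
python3 -m jog '[[1,-0.0001,-0.0038,0,-2],[1,-0.00015,-0.0058,0,-3],[1,-0.00015,-0.0058,0,-3],[1,-0.00027,-0.0077,0,-4],[1,-0.00027,-0.0077,0,-4]]' >/dev/null; python3 w.py
```

```text
clock: 2.85
tcp_pos: [0.5496, 0.0856, 0.0373]
orientation: [-0.0, 0.607, 0.795, -0.0]
wrist_force: [-0.7, -0.2, 0.4]
finger_gap: -0.0002
grip_force: 0.0
t 2.85 [0.5496 0.0856 0.0373] yawx 105.2 R 0.1134 az 104.0 F [-0.7 -0.2  0.4] gap -0.0002 tip 0.011
t 3.27 [0.5257 0.0739 0.0403] yawx 120.3 R 0.111 az 117.5 F [ 1.2  1.8 -1. ] gap 0.0002 tip 0.011
t 3.68 [0.5018 0.0553 0.0404] yawx 136.4 R 0.1097 az 133.3 F [-0.2  2.3  1.1] gap 0.0 tip 0.011
```

Contact is gentle at about 2 N, so I keep pushing.

```bash

python3 -m jog '[[1,-0.00027,-0.0077,0.001,-4],[1,-0.00027,-0.0077,0.001,-4],[1,-0.00027,-0.0077,0.001,-4],[1,-0.00027,-0.0077,0,-4],[1,-0.00027,-0.0077,0,-4]]' >/dev/null; python3 w.py
python3 -m jog '[[1,-0.00027,-0.0077,0,-4],[1,-0.00027,-0.0077,0,-4],[1,-0.00027,-0.0077,0,-4],[1,-0.00027,-0.0077,0,-4],[1,-0.00027,-0.0077,0,-4]]' >/dev/null; python3 w.py
python3 -m jog '[[1,-0.00027,-0.0077,0,-4],[1,-0.00027,-0.0077,0,-4],[1,-0.00027,-0.0077,0,-4],[1,-0.00027,-0.0077,0,-4],[1,-0.00027,-0.0077,0,-4]]' >/dev/null; python3 w.py
python3 -m jog '[[1,-0.0002,-0.0058,0,-3],[1,-0.0002,-0.0058,0,-3],[1,-0.0001,-0.0038,0,-2],[1,-0.0001,-0.0019,0,-1],[1,0,0,0,0]]' >/dev/null; python3 w.py
python3 - <<'E'
from h import *
import pickle
c=env.read_camera("side"); pickle.dump(c,open("side1.pkl","wb"))
cv2.imwrite("pics/side1.png",cv2.resize(c["img"][:,:,::-1],(800,600),interpolation=cv2.INTER_CUBIC))
E
```

```text
t 4.1 [0.4806 0.023  0.0375] yawx 156.4 R 0.1075 az 153.8 F [0.1 1.7 2.1] gap 0.0 tip 0.011
t 4.52 [ 0.471  -0.0145  0.0373] yawx 176.4 R 0.1064 az 174.6 F [-1.   1.3  2. ] gap -0.0002 tip 0.011
t 4.93 [ 0.4754 -0.0529  0.0373] yawx -163.6 R 0.1055 az 195.6 F [0.6 1.8 1. ] gap -0.0001 tip 0.011
t 5.35 [ 0.4815 -0.0693  0.0365] yawx -154.8 R 0.1055 az 205.1 F [ 0.1 -0.2  0. ] gap -0.0001 tip 0.011
```

View pics/side1.png

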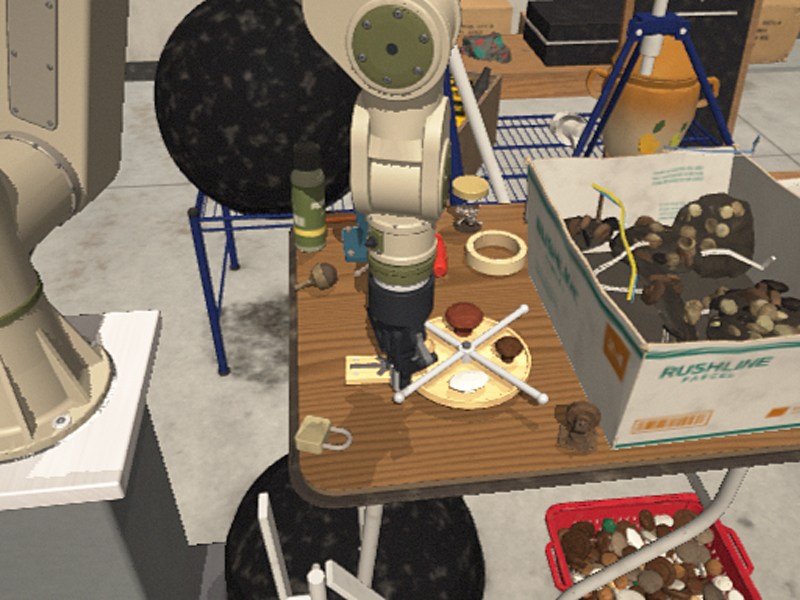

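After the first push the tray has turned about 90°. The large knob is at the top, at about (464,318), the spoke balls are at (525,310), (397,398) and (543,399), and all knobs are standing. Next I back off, lift, return on the arc and push the next spoke.

```bash

python3 -m jog '[[1,0.003,0.005,0,0],[1,0.003,0,-0.02,0],[1,0,0,-0.03,0],[1,0,0,-0.03,0],[1,0,0,0,0]]' >/dev/null; python3 w.py
python3 -m jog '[[1,-0.0008,0.0134,0,7],[1,-0.0008,0.0134,0,7],[1,-0.0008,0.0134,0,7],[1,-0.0008,0.0134,0,7],[1,-0.0008,0.0134,0,7]]' >/dev/null
python3 -m jog '[[1,-0.0008,0.0134,0,7],[1,-0.0008,0.0134,0,7],[1,-0.0008,0.0134,0,7],[1,-0.0008,0.0134,0,7],[1,-0.0008,0.0134,0,7]]' >/dev/null
python3 -m jog '[[1,-0.0008,0.0134,0,7],[1,-0.0008,0.0134,0,7],[1,-0.0008,0.0134,0,7],[1,-0.0008,0.0134,0,7],[1,0,0,0,0]]' >/dev/null; python3 w.py
python3 - <<'E'
from h import *
import pickle
c=pickle.load(open("side1.pkl","rb"))
C=np.array([.576,-.0245])
for b in [(525,310),(397,398),(543,399)]:
    r=plane(c,b[0]*.64,b[1]*.64,.036)[:2]-C; print(r.round(4),np.degrees(np.arctan2(r[1],r[0]))%360)
E
```

```text
t 5.82 [ 0.4747 -0.0672  0.1196] yawx -154.9 R 0.1109 az 202.7 F [ 0.7 -0.9  0.7] gap 0.0002 tip 0.011
t 7.07 [0.5405 0.0862 0.1142] yawx 107.0 R 0.1166 az 108.3 F [ 0.1 -0.7  0.1] gap 0.0 tip 0.011
[0.0999 0.0752] 36.973435274206
[-0.1013 -0.0748] 216.43945563242158
[ 0.0761 -0.0971] 308.0820068058189
```

```bash

python3 -m jog '[[1,-0.002,0.002,0.03,0],[1,-0.002,0.001,0.03,0],[1,0,0,0.012,0],[1,0,0,0.005,0],[1,0,0,0,0]]' >/dev/null; python3 w.py
python3 -m jog '[[1,-0.0002,-0.0077,0,-4],[1,-0.0002,-0.0077,0,-4],[1,-0.0001,-0.0038,0,-2],[1,-0.0001,-0.0038,0,-2],[1,-0.0001,-0.0038,0,-2]]' >/dev/null; python3 w.py
python3 -m jog '[[1,-0.0001,-0.0038,0,-2],[1,-0.0001,-0.0058,0,-3],[1,-0.0002,-0.0058,0,-3],[1,-0.0002,-0.0077,0,-4],[1,-0.0002,-0.0077,0,-4]]' >/dev/null; python3 w.py
python3 -m jog '[[1,-0.0002,-0.0077,0.001,-4],[1,-0.0002,-0.0077,0.001,-4],[1,-0.0002,-0.0077,0,-4],[1,-0.0002,-0.0077,0,-4],[1,-0.0002,-0.0077,0,-4]]' >/dev/null; python3 w.py
python3 -m jog '[[1,-0.0002,-0.0077,0,-4],[1,-0.0002,-0.0077,0,-4],[1,-0.0002,-0.0077,0,-4],[1,-0.0002,-0.0077,0,-4],[1,-0.0002,-0.0077,0,-4]]' >/dev/null; python3 w.py
```

```text
t 7.48 [0.5408 0.0822 0.0359] yawx 107.2 R 0.1127 az 108.8 F [-0.4 -1.3 -0.6] gap -0.0001 tip 0.011
t 7.9 [0.5193 0.0717 0.0391] yawx 121.3 R 0.1121 az 121.0 F [ 1.2  2.6 -0.5] gap 0.0 tip 0.011
t 8.32 [0.4955 0.0523 0.0391] yawx 137.5 R 0.112 az 136.7 F [0.4 0.8 0.6] gap -0.0001 tip 0.011
t 8.73 [0.4746 0.02   0.0373] yawx 157.5 R 0.1116 az 156.5 F [0.  1.5 1.8] gap 0.0002 tip 0.011
t 9.15 [ 0.466  -0.0174  0.0373] yawx 177.5 R 0.1112 az 176.4 F [1.1 1.7 0.5] gap -0.0001 tip 0.011
```

```bash

python3 -m jog '[[1,-0.0002,-0.0077,0,-4],[1,-0.0002,-0.0077,0,-4],[1,-0.0002,-0.0077,0,-4],[1,-0.0002,-0.0077,0,-4],[1,-0.0002,-0.0077,0,-4]]' >/dev/null; python3 w.py
python3 -m jog '[[1,-0.0002,-0.0058,0,-3],[1,-0.0002,-0.0058,0,-3],[1,-0.0001,-0.0038,0,-2],[1,-0.0001,-0.0019,0,-1],[1,0,0,0,0]]' >/dev/null; python3 w.py
python3 - <<'E'
from h import *
import pickle
c=env.read_camera("side"); pickle.dump(c,open("side2.pkl","wb"))
cv2.imwrite("pics/side2.png",cv2.resize(c["img"][175:300,210:380,::-1],None,fx=4.7,fy=4.7,interpolation=cv2.INTER_CUBIC))
E
```

```text
t 9.57 [ 0.47   -0.0555  0.0371] yawx -162.6 R 0.1113 az 196.1 F [0.3 2.7 0.8] gap -0.0001 tip 0.011
t 9.98 [ 0.4764 -0.0717  0.0366] yawx -153.8 R 0.1111 az 205.2 F [0.6 0.8 0. ] gap 0.0008 tip 0.011
```

View pics/side2.png

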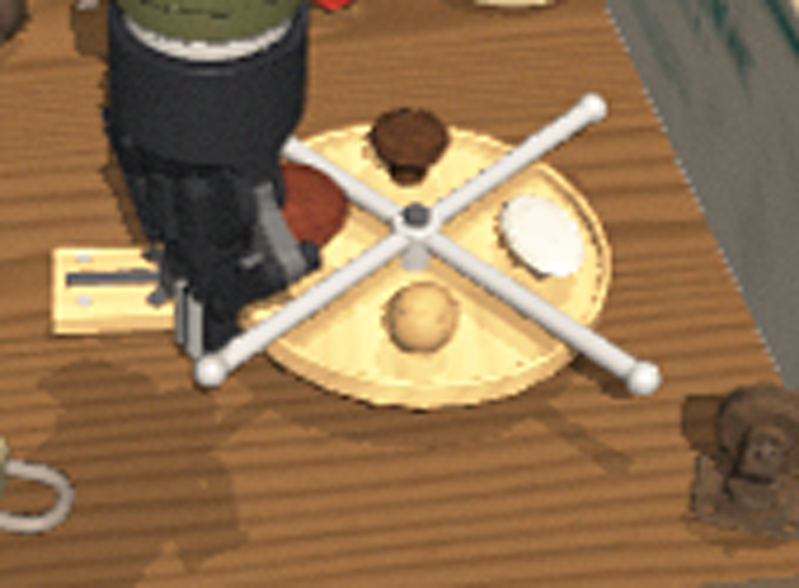

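The crop shows the large knob arriving at the arrow side with all knobs standing. The balls are at (594,106), (210,370) and (642,376), and the tongue's end corners are at (54,248) and (52,332).

```bash
python3 - <<'E'
from h import *
import pickle
c=pickle.load(open("side2.pkl","rb")); g=lambda q,z: plane(c,210+q[0]/4.7,175+q[1]/4.7,z)[:2]
B=[g(q,.036) for q in [(594,106),(210,370),(642,376)]]
C=(B[0]+B[1])/2; print("C",C)
A=lambda r: (np.degrees(np.arctan2(r[1],r[0]))%360, np.linalg.norm(r))
for b in B: print("ball",A(b-C))
t1,t2=g((54,248),.012),g((52,332),.012)
print("width",np.linalg.norm(t1-t2),"tongue",A((t1+t2)/2-C),"edge normal",A(t1-t2)[0]+90)
print("arrow tail",A(g((68,281),.013)-C))
E
```

```text
C [ 0.5768753  -0.02161608]
ball (np.float64(36.74706926666948), np.float64(0.12568318699044367))
ball (np.float64(216.7470692666695), np.float64(0.1256831869904436))
ball (np.float64(306.711164075578), np.float64(0.12330586437342382))
width 0.053276257819907614 tongue (np.float64(178.2831807608307), np.float64(0.160318931356616)) edge normal 175.43206568343243
arrow tail (np.float64(176.971499087096), np.float64(0.1536180487190454))
```

The compartment is at 171.7° and the arrow at about 176.5°, so I push about 5° more, then back off and retreat upward.

```bash

python3 -m jog '[[1,0,-0.0029,0,-1.5],[1,0,-0.0029,0,-1.5],[1,0,-0.0019,0,-1],[1,0,-0.0019,0,-1],[1,0,0,0,0]]' >/dev/null; python3 w.py
python3 -m jog '[[1,0,0,0,0],[1,0.002,0.004,0,0],[1,0.002,0.004,-0.01,0],[1,0,0,-0.03,0],[1,0,0,-0.03,0]]' >/dev/null
python3 -m jog '[[1,0,0,-0.04,0],[1,0,0,-0.04,0],[1,0.03,0,-0.03,0],[1,0.035,0,0,0],[1,0.035,0,0,0]]' >/dev/null
python3 -m jog '[[1,0,0.04,0,0],[1,0,0.04,0,0],[1,0,0.04,0,0],[1,0,0.04,0,0],[1,0,0,0,0]]' >/dev/null; python3 w.py
python3 - <<'E'
from h import *
import pickle
c=env.read_camera("side"); pickle.dump(c,open("side3.pkl","wb"))
cv2.imwrite("pics/side3.png",cv2.resize(c["img"][175:300,210:380,::-1],None,fx=4.7,fy=4.7,interpolation=cv2.INTER_CUBIC))
E
```

```text
t 10.45 [ 0.4802 -0.0799  0.0355] yawx -148.8 R 0.1115 az 209.8 F [0.  0.8 1.1] gap -0.0002 tip 0.011
t 11.7 [0.2991 0.0149 0.2147] yawx -148.6 R 0.2807 az 171.9 F [-0.2 -0.7 -0.8] gap 0.0001 tip 0.011
```

View pics/side3.png

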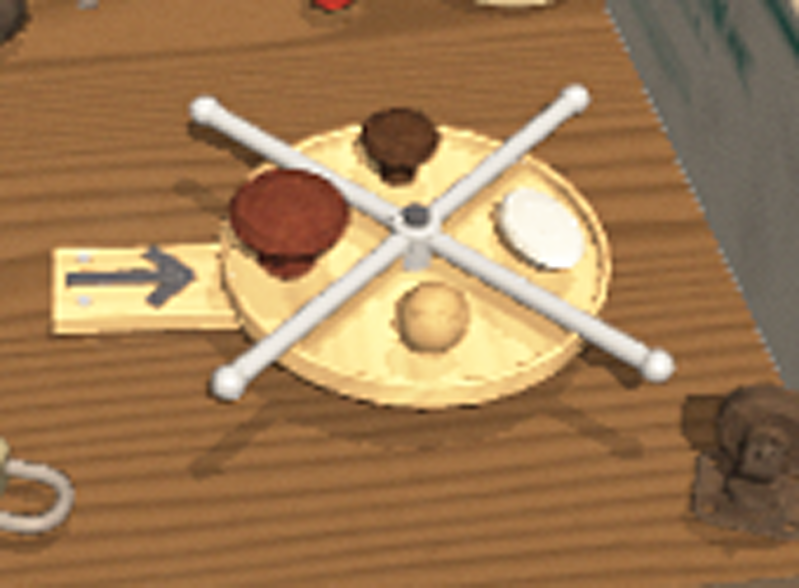

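The large knob now stands at the arrow and every knob is upright. The balls are at (203,109), (574,97), (658,364) and (228,383). I'll check the angles.

```bash
python3 - <<'E'
from h import *
import pickle
c=pickle.load(open("side3.pkl","rb")); g=lambda q,z: plane(c,210+q[0]/4.7,175+q[1]/4.7,z)[:2]
B=np.array([g(q,.036) for q in [(203,109),(574,97),(658,364),(228,383)]]); C=B.mean(0); print(C)
A=lambda r: ((np.degrees(np.arctan2(r[1],r[0]))%360).round(1), np.linalg.norm(r).round(4))
for b in B: print("ball",A(b-C))
for q in [(68,281),(195,274)]: print("arrow",A(g(q,.014)-C))
a,b=g((68,281),.014),g((195,274),.014); print("arrow dir",A(a-b))
f=C+.056*(a-C)/np.linalg.norm(a-C)
k=g((290,213),.05); print("knob head",k,A(k-C),"to fetch",np.linalg.norm(k-f))
E
```

```text
[ 0.57622928 -0.02159536]
ball (np.float64(131.6), np.float64(0.1248))
ball (np.float64(41.5), np.float64(0.1251))
ball (np.float64(311.7), np.float64(0.1246))
ball (np.float64(221.6), np.float64(0.1254))
arrow (np.float64(177.4), np.float64(0.153))
arrow (np.float64(177.0), np.float64(0.0969))
arrow dir (np.float64(178.1), np.float64(0.0561))
knob head [ 0.52019303 -0.0210863 ] (np.float64(179.5), np.float64(0.056)) to fetch 0.002068531338386798
```

The compartment is at 176.6° against the arrow's 177.2°, and the knob is about 2 mm from the fetch spot. I'm handing in.

```bash
python3 -c "
from workcell import env
print(env.hand_in())"
```

```text
the job is handed in; nothing more can be done
None
```

I turned the tray about 185° with two gentle spoke pushes and handed the job in (no verdict returned); in the last picture the large knob was about 2 mm from the fetch spot, its compartment within about 1° of the arrow and all four knobs upright.

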